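# Loosen the hazelnuts and hold the portion gate at the third click

### The job

The hazelnuts in the clear hopper of the dispenser have settled into a lump: take the wooden stirrer out of its block, stir the nuts well with its lower end, down at the bottom and several times round, until every one of them has clearly shifted from its place, and stand it back in its block, the gate still shut. Then take the upright black handle of the gate lever and swing it open (to the dispenser's right) three clicks and no further, counting them by feel, so that a portion of nuts runs into the bowl below. The lever springs shut when let go, so finish while holding the handle at the third click; spill no nuts, leave the bowl where it stands and do not disturb the other things on the worktop.

Things in the scene. Friction and masses are not known exactly. Their poses are not given: they have to be found in the camera images.
- dispenser: Fixed white nut dispenser: foot 215 x 215 x 12 mm, column at the back, clear open hopper above the bowl, gate lever under the hopper. Origin at worktop level under the hopper's axis, z up, -x to its front (towards the robot), -y to its right as the robot sees it.
- hopper_floor (a point): Point on the hopper's axis on top of the flat steel gate plate that closes the outlet, 97 mm above the worktop; axes as the dispenser's. The hopper is a rigid clear funnel, open above: inner radius 26 mm at the plate, a straight cone to 63 mm at 21 mm above it, then nearly upright to the rim 77 mm above it (outer radius there 74 mm).
- gate_pin (a point): Point on the upright hinge axis of the gate lever, 65 mm behind the hopper's axis, level with the middle of the lever's handle (133 mm above the worktop).
- lever_handle (a point): Upright black handle at the free end of the gate lever, in front of the hopper, 195 mm from the hinge axis: a cylinder 22 mm in diameter, this point at its middle (133 mm above the worktop), reaching 22 mm above and 28 mm below that; the flat steel arm it stands on is 15 mm wide, its top 35 mm below this point. Free to take from above.
- gate_lever (a joint): Gate lever angle: 0 shut, grows as the handle swings to the dispenser's right (counterclockwise from above about gate_pin), stop at 1.0 rad. A sprung plunger rides over 5 fixed ridges: click k rests at 0.2 k rad, crests midway. A spring shuts it (3.5 to 4.5 N at the handle); the push rises to 6 N up a ridge and falls to 2 N past its crest: the click. Let go, it snaps shut.
- stirrer: Loose turned beech stirrer, 45 g, upright in its block at the start; origin at the centre of its lower end, z along it upward. A round rod 13 mm in diameter, blunt-pointed at the lower end, with a square grip 20 x 20 mm from 100 to 152 mm above the lower end (flats along its x and y); 152 mm long in all.
- stirrer_tip (a point): Centre of the stirrer's lower end.
- stirrer_grip (a point): Middle of the stirrer's square grip, 126 mm above its lower end.
- block_hole (a point): Centre of the mouth of the hole in the fixed dark wooden stirrer block (76 x 76 x 80 mm, this point on its top): a round hole 27 mm in diameter, widened by a 4 mm chamfer at the mouth, 66 mm deep. x and y along the block's sides.
- nut_bowl: Loose white china bowl with a green band, 114 mm wide, 52 mm tall, on the dispenser's foot under the hopper; origin at the centre of its underside.
- nut_0: Centre of one of five alike loose brown hazelnuts, 18 mm, 10 g each, lying together on the gate plate at the bottom of the hopper at the start.
- nut_1: Another of the five hazelnuts (centre).
- nut_2: Another of the five hazelnuts (centre).
- nut_3: Another of the five hazelnuts (centre).
- nut_4: Another of the five hazelnuts (centre).
- lemon: Bystander, not to be disturbed: loose lemon, 78 x 55 mm; origin at the centre of its underside.
Not all that is in view belongs to the job. Of the things like the stirrer, leave any that is red; of the rest the smaller one is meant.

How it is judged:
By the outcome, as a careful person would: the job done as asked, in the order asked, and still so for the second after the job is handed in, while the arm keeps its last pose, push and grip.
It also fails if it takes over 72 s, if anything falls off the work surface, if the arm or the gripper's body presses on something with over 40 N, if the wrist force passes 120 N, or if a joint passes its speed limit or range.

### The arm

A 6-joint arm with a two-finger parallel gripper is mounted at the origin on a cart in front of the work surface, level with it; the furniture and walls round the work are solid. World frame = base frame: x ahead of the robot, y to its left, z up, the work surface at z = 0. Lengths are in m, angles in rad, forces in N, time in s.
With the tool pointing down it reaches from about 0.35 to 0.8 m from the base axis. Payload 7.3 kg.
Tool frame: the origin (TCP) lies midway between the tips of the shut fingers; the grasp point (between the pads) lies 19 mm behind it; x points along the fingers, y is the direction in which the jaws open and shut, and the axes are right-handed (so a half turn about x gives the same grasp; the last joint's range is limited). The gripper opens to 85 mm and grips with 20 to 120 N. Pads are 22 mm wide; open, the fingers measure 114 mm over their backs; the gripper's body (76 mm by 85 mm) begins 54 mm behind the grasp point. The pads swing forward as they close: fully open they stand 13 mm farther back than shut.
Start: joints at [0.957, 0.342, 1.524, -0, 1.275, -0.146], TCP at [0.237, 0.469, 0.231] pointing down, gripper open.
Joint ranges: [-2.53, 2.53], [-0.77, 2.02], [0.04, 2.7], [-1, 4.14], [0.28, 2.66], [-3.11, 3.11]. Speed limits (rad/s): [2.57, 2.57, 3.14, 3.14, 3.14, 3.14].

### API

Orientations are given as a unit quaternion [w, x, y, z].
In Python, from workcell import bot gives the robot as it stands.
- The arm moves only by the tool drive_tool, never from a script. Its argument "steps" is a list of rows, each a list of 3 entries, a list of its own where there are three numbers: the turn, a rotation vector about the tool's x, y, z in units of 5 degrees (1.0 is 5 degrees), then the shift along the tool's x, y, z in m, then the finger opening in m, from 0 to 0.0854. In form: [[[ax, ay, az], [tx, ty, tz], fingers], ...]. A call has 1 to 12 rows; each row is the pose to reach, as a shift and turn from the pose commanded when the call began, along the tool's axes at that moment; what a row does not reach only later rows make up. A row lasts 1/8 s, in which the tool goes at most 62.5 mm and 10.7 degrees, less where a joint would pass 70% of its speed; a pose out of reach is approached as far as the arm can. A call with a gripper value outside its range is refused whole. The fingers move at their own pace and stop on an object; the grip force is fixed at half the most. Time passes only in rows, so rows that repeat a pose let the fingers close. It gives the time, the measured TCP pose, the force and the opening at its end, in the units of the state.
- bot.observe(): the state, without advancing time (a new reading comes with each control period).
- bot.read_camera(name): name is "side" or "top"; returns the picture (400x640x3 uint8, blue, green, red); there is no depth.
- bot.camera_info(name): a dict with "K" (3x3 intrinsics, pixels), "D" ([k1, k2, p1, p2, k3] as OpenCV has them; the pictures are not rectified), "rvec" (rotation vector, rad) and "tvec" (3), from world to camera coordinates, as OpenCV has them. Camera axes: x right, y down, z forward; pixel columns grow to the right and rows downward; lengths in m; the calibration is good to about 2 mm. A picture is of the moment at which its call begins. camera_info takes no time and is no camera call.
- bot.close_job(): hands the job in, once; it reports no verdict.
The state is a dict: "time_s": time; "joint_pos": joint angles; "qvel": joint speeds; "joint_torque": joint torques, N m; "eef_pos": TCP position; "tcp_rot": TCP orientation; "ft_force": force on the tool from outside, world axes, zero at the start; "wrist_torque": the same for the moment, N m; "grip_width": finger opening in m.
Only numpy, scipy, OpenCV 4.12 (cv2) and the standard library are available. Lean on these libraries where they do the work, as an engineer would, in place of code of your own. Each camera call takes 0.05 s, during which the arm holds its last target.

## Working session

There is one attempt and no reset: what is moved stays moved. The work goes in short steps, Python scripts to look and compute and a tool call to move; the robot and the scene stay as the last step left them, time stands still between calls to the robot, and variables do not carry over. Pictures are saved under pics/ and viewed, and the job is handed in when it is done.

Besides the shell and the picture viewer there is one more tool, called after "Request:" as a command line: name --argument value ..., lists and objects as JSON in quotes. drive_tool: Moves the arm, as the interface text tells. Its arguments: {"type":"object","properties":{"steps":{"type":"array","items":{"type":"array"}}},"required":["steps"]}

```bash
mkdir -p pics; ls
python3 - <<'E'
from workcell import bot
import cv2
s=bot.observe()
for k,v in s.items(): print(k,v)
for n in("side","top"):
    cv2.imwrite(f"pics/{n}0.png",bot.read_camera(n)); print(bot.camera_info(n))
E
```

```text
pics
time_s 0.0
joint_pos [ 9.57029317e-01  3.42697810e-01  1.52499761e+00 -8.28217861e-06
  1.27535974e+00 -1.45996757e-01]
qvel [-0.00064043 -0.00234607  0.0025833  -0.00052787 -0.0005633   0.00072623]
joint_torque [-2.13895364e-03 -4.33683157e+01 -2.46008348e+01 -3.60692338e-04
  8.10169353e-03 -6.64261904e-06]
eef_pos [0.23648064 0.468298   0.23064564]
tcp_rot [ 0.6876655   0.16339596  0.68804377 -0.16435846]
ft_force [-0.16469498  0.7752996   0.08598714]
wrist_torque [-0.01483263  0.02744176 -0.000758  ]
grip_width 0.085218063443207
{'K': array([[459.97383302,   0.        , 321.58296324],
       [  0.        , 459.97383302, 207.01702288],
       [  0.        ,   0.        ,   1.        ]]), 'D': array([0.02456867, 0.        , 0.        , 0.        , 0.        ]), 'rvec': array([ 2.05446358, -0.49827124,  0.28852415]), 'tvec': array([-0.48945773,  0.12897168,  0.927718  ])}
{'K': array([[483.95791349,   0.        , 329.4078689 ],
       [  0.        , 483.95791349, 199.16325474],
       [  0.        ,   0.        ,   1.        ]]), 'D': array([0.04930029, 0.        , 0.        , 0.        , 0.        ]), 'rvec': array([ 2.17527313, -2.19383188,  0.05649702]), 'tvec': array([-0.19196705,  0.48664942,  1.12464953])}
```

View pics/side0.png

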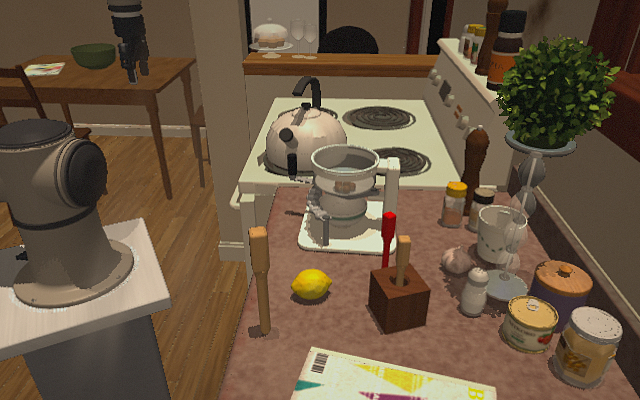

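View pics/top0.png

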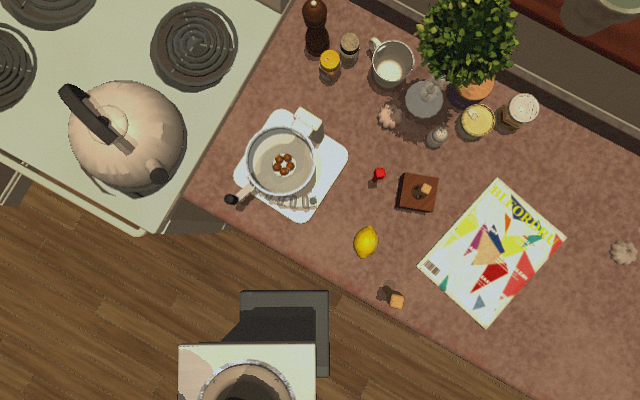

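Run:
```python
import cv2,numpy as np
t=cv2.imread("pics/top0.png");s=cv2.imread("pics/side0.png")
cv2.imwrite("pics/c1.png",cv2.resize(t[100:240,210:360],None,fx=4,fy=4,interpolation=cv2.INTER_CUBIC))
a=cv2.resize(s[135:265,290:410],None,fx=4,fy=4,interpolation=cv2.INTER_CUBIC)
cv2.imwrite("pics/c2.png",a)
b=cv2.resize(t[150:320,360:450],None,fx=3.5,fy=3.5,interpolation=cv2.INTER_CUBIC)
c=cv2.resize(s[200:345,360:440],None,fx=4,fy=4,interpolation=cv2.INTER_CUBIC)
h=max(b.shape[0],c.shape[0]);z=np.zeros((h,b.shape[1]+c.shape[1],3),np.uint8);z[:b.shape[0],:b.shape[1]]=b;z[:c.shape[0],b.shape[1]:]=c
cv2.imwrite("pics/c3.png",z)
```

```text
(no output)
```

View pics/c1.png

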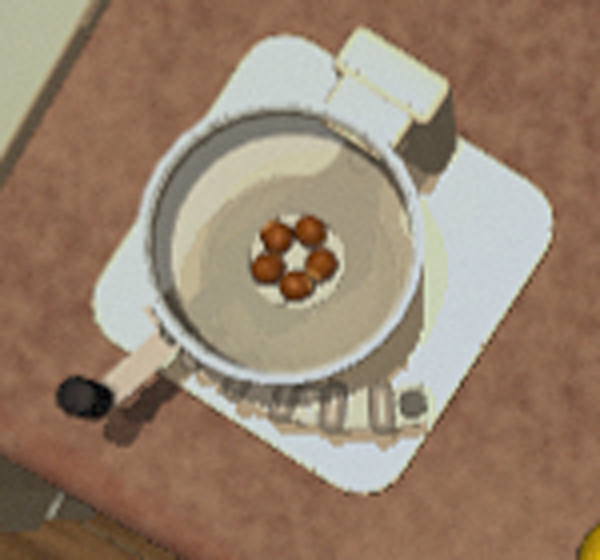

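View pics/c2.png

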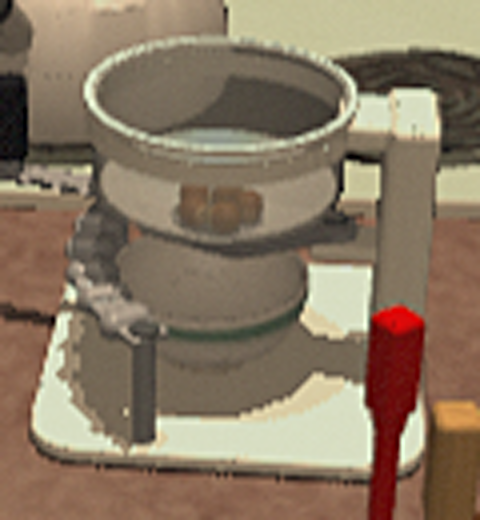

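View pics/c3.png

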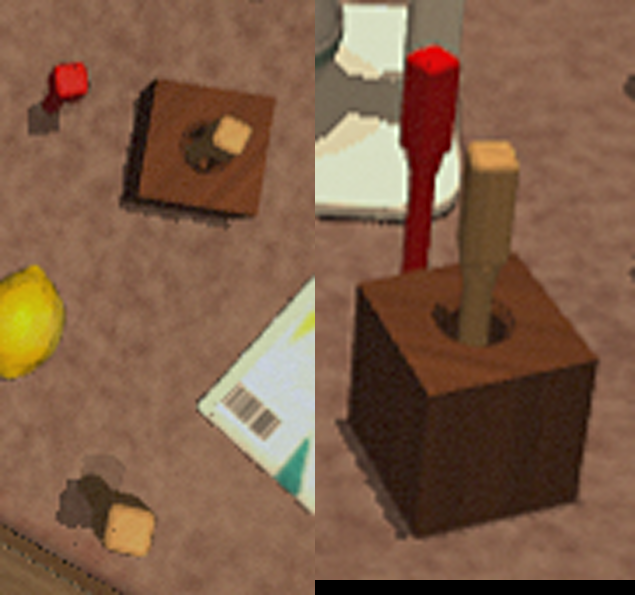

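```bash
cat > h.py <<'E'
from workcell import bot
import cv2,numpy as np
from scipy.spatial.transform import Rotation as R
def cam(n):
    c=bot.camera_info(n);Rm=cv2.Rodrigues(c["rvec"])[0];return c,Rm,-Rm.T@c["tvec"]
def ray(n,uv):
    c,Rm,o=cam(n);p=cv2.undistortPoints(np.array([[uv]],float),c["K"],c["D"])[0,0]
    d=Rm.T@np.array([p[0],p[1],1]);return o,d/np.linalg.norm(d)
def onz(n,uv,z):
    o,d=ray(n,uv);return o+d*(z-o[2])/d[2]
def tri(a,b):  # a top px, b side px
    o1,d1=ray("top",a);o2,d2=ray("side",b)
    A=np.array([d1,-d2]).T;t=np.linalg.lstsq(A,o2-o1,rcond=None)[0]
    p,q=o1+t[0]*d1,o2+t[1]*d2;return (p+q)/2,np.linalg.norm(p-q)
def proj(n,P):
    c,_,_=cam(n);return cv2.projectPoints(np.array(P,float).reshape(-1,3),c["rvec"],c["tvec"],c["K"],c["D"])[0][:,0]
def blob(img,lo,hi,roi):
    x0,x1,y0,y1=roi;h=cv2.cvtColor(img[y0:y1,x0:x1],cv2.COLOR_BGR2HSV)
    m=cv2.inRange(h,np.array(lo),np.array(hi));n,l,s,c=cv2.connectedComponentsWithStats(m)
    r=[(int(s[i,4]),(c[i]+[x0,y0]).round(2).tolist()) for i in range(1,n)];r.sort(reverse=True);return r[:6],m,l
E
python3 - <<'E'
from h import *
np.set_printoptions(precision=4,suppress=True)
t=cv2.imread("pics/top0.png");s=cv2.imread("pics/side0.png")
print("stir top",cv2.cvtColor(t,cv2.COLOR_BGR2HSV)[188,426],cv2.cvtColor(s,cv2.COLOR_BGR2HSV)[239,404])
print(blob(t,(8,80,140),(25,200,255),(412,440,175,205))[0])
print(blob(s,(10,80,150),(25,200,255),(392,418,230,250))[0])
print("black",blob(t,(0,0,0),(180,255,50),(215,250,185,215))[0])
print("nuts",blob(t,(0,150,60),(15,255,255),(265,300,145,180))[0])
print("lemon",blob(t,(22,150,100),(32,255,255),(340,390,220,265))[0])
print("cams",cam("top")[2],cam("side")[2])
E
```

```text
stir top [ 16 148 201] [ 16 159 217]
[(81, [425.83, 188.12]), (19, [438.58, 198.37]), (6, [438.83, 183.0]), (6, [435.67, 202.83]), (2, [439.0, 176.5]), (2, [431.5, 175.0])]
[(83, [403.88, 238.29]), (5, [396.0, 240.0]), (3, [394.67, 233.67])]
black [(76, [231.0, 199.2])]
nuts [(172, [281.77, 165.34]), (41, [287.0, 157.24])]
lemon [(556, [365.67, 241.62])]
cams [ 0.414  -0.2079  1.1506] [ 0.096  -0.8773  0.5813]
```

Run:
```python
from h import *
np.set_printoptions(precision=4,suppress=True)
t=cv2.imread("pics/top0.png");s=cv2.imread("pics/side0.png")
st=tri((425.83,188.12),(403.88,238.29));print("stir top",st, onz("top",(425.83,188.12),.166))
# grip middle/rod lower at block in side
# block top corners in top crop c3 scale 3.5 off(360,150): 
cr=np.array([(158,80),(274,97),(258,215),(140,203)])/3.5+[360,150]
B=np.array([onz("top",p,.08) for p in cr]);print("block",B,B.mean(0),[np.linalg.norm(B[i]-B[(i+1)%4]) for i in range(4)])
crs=np.array([(356-315,284),(518-315,256),(596-315,354),(430-315,395)])/4+[360,200]
Bs=np.array([onz("side",p,.08) for p in crs]);print("block side",Bs,Bs.mean(0),[np.linalg.norm(Bs[i]-Bs[(i+1)%4]) for i in range(4)])
hole=np.array((208,147))/3.5+[360,150];print("hole",onz("top",hole,.08))
hole=np.array((474-315,314))/4+[360,200];print("hole side",onz("side",hole,.08))
print("nuts centre",onz("top",(283,163),.106))
# rim: outer ellipse points in c1 /4 +(210,100)
pts=np.array([(283,107),(145,240),(420,240),(285,383),(185,145),(385,148),(180,335),(385,340)])/4+[210,100]
W=np.array([onz("top",p,.174) for p in pts])
A=np.c_[2*W[:,:2],np.ones(len(W))];x=np.linalg.lstsq(A,(W[:,:2]**2).sum(1),rcond=None)[0]
print("rim",x[:2],np.sqrt(x[2]+x[0]**2+x[1]**2))
print("rim horiz")
f=np.array([(285,35),(550,195),(550,220),(390,485),(345,490),(95,310),(100,285),(270,38)])/4+[210,100]
print("foot",np.array([onz("top",p,.012) for p in f]))
print("handle",onz("top",(231,199.2),.155))
e=np.array([[(95,310),(345,490)],[(285,38),(545,190)],[(390,485),(550,220)],[(95,290),(245,50)]])/4+[210,100]
for a,b in e:
    d=onz("top",b,.012)-onz("top",a,.012);print("edge",np.degrees(np.arctan2(d[1],d[0])))
hs=np.array((147,330))/4+[290,135];print("handle tri",tri((231,199.2),hs))
print("lemon",onz("top",(365.67,241.62),.027),"red",onz("top",(379.5,173),.16),"big",onz("top",(397,300),.19))
```

```text
stir top (array([ 0.4962, -0.394 ,  0.1642]), np.float64(0.0006412900108109575)) [ 0.4963 -0.3939  0.166 ]
block [[ 0.5378 -0.3652  0.08  ]
 [ 0.5263 -0.438   0.08  ]
 [ 0.4518 -0.4263  0.08  ]
 [ 0.46   -0.3525  0.08  ]] [ 0.494  -0.3955  0.08  ] [np.float64(0.07368715701108132), np.float64(0.07540273067183753), np.float64(0.074279392897003), np.float64(0.07891231618566209)]
block side [[ 0.4641 -0.3522  0.08  ]
 [ 0.539  -0.3682  0.08  ]
 [ 0.5275 -0.4365  0.08  ]
 [ 0.4521 -0.4261  0.08  ]] [ 0.4957 -0.3958  0.08  ] [np.float64(0.07657163172897101), np.float64(0.06929113257734185), np.float64(0.07611767935418566), np.float64(0.07481726283395713)]
hole [ 0.495  -0.3959  0.08  ]
hole side [ 0.4978 -0.3924  0.08  ]
nuts centre [ 0.5589 -0.0968  0.106 ]
rim [ 0.5538 -0.0997] 0.07059015952627867
rim horiz
foot [[ 0.702  -0.0831  0.012 ]
 [ 0.6045 -0.2399  0.012 ]
 [ 0.5896 -0.2398  0.012 ]
 [ 0.4336 -0.1441  0.012 ]
 [ 0.4308 -0.1177  0.012 ]
 [ 0.5384  0.0297  0.012 ]
 [ 0.5533  0.0268  0.012 ]
 [ 0.7002 -0.0742  0.012 ]]
handle [0.4779 0.0053 0.155 ]
edge -126.14056565020294
edge -121.05023971141202
edge -31.512400380130504
edge -31.917305714707044
handle tri (array([ 0.5279,  0.0226, -0.0306]), np.float64(0.08836605387018476))
lemon [ 0.3852 -0.2792  0.027 ] red [ 0.5288 -0.301   0.16  ] big [ 0.2754 -0.3284  0.19  ]
```

Run:
```python
from h import *
np.set_printoptions(precision=4,suppress=True)
s=cv2.imread("pics/side0.png");t=cv2.imread("pics/top0.png")
h=onz("top",(231,199.2),.133);print(h,proj("side",h),proj("side",[.5555,-.098,.097]),proj("side",[.5555,-.098,.174]))
cv2.imwrite("pics/c4.png",np.hstack([cv2.resize(s[150:270,270:410],None,fx=5,fy=5,interpolation=cv2.INTER_CUBIC)]))
print("nuts px",[proj("top",[.5555,-.098,z]) for z in(.097,.106,.174)])
r=blob(s,(0,200,100),(8,255,255),(375,400,205,275))[0];print(r)
print("red", tri((379.5,173),(389,215)))
m=blob(t,(0,180,80),(8,255,255),(365,395,160,185))[0];print(m)
# pepper: rect of stirrer top in images
for im,n,roi in((t,"top",(416,436,178,198)),):
    rs,m,l=blob(im,(8,80,140),(25,200,255),roi)
    c=max(cv2.findContours(m,0,1)[0],key=cv2.contourArea);rr=cv2.minAreaRect(c);print(rr)
    bx=cv2.boxPoints(rr)+[roi[0],roi[2]];print(np.array([onz("top",p,.166) for p in bx]))
```

```text
[0.4793 0.01   0.133 ] [[292.0312 163.2113]] [[343.6878 189.6537]] [[344.6451 157.9392]]
nuts px [array([[283.9825, 165.1023]]), array([[283.5489, 164.5532]]), array([[280.0163, 160.0795]])]
[(269, [388.62, 231.96]), (1, [387.0, 260.0]), (1, [386.0, 219.0]), (1, [385.0, 221.0])]
red (array([ 0.5307, -0.3024,  0.1486]), np.float64(0.0013384302361674047))
[(86, [379.76, 172.27])]
((10.0, 9.999999046325684), (8.944271087646484, 8.944271087646484), 26.56505012512207)
[[ 0.4925 -0.382   0.166 ]
 [ 0.5088 -0.3904  0.166 ]
 [ 0.5005 -0.4064  0.166 ]
 [ 0.4842 -0.398   0.166 ]]
```

View pics/c4.png

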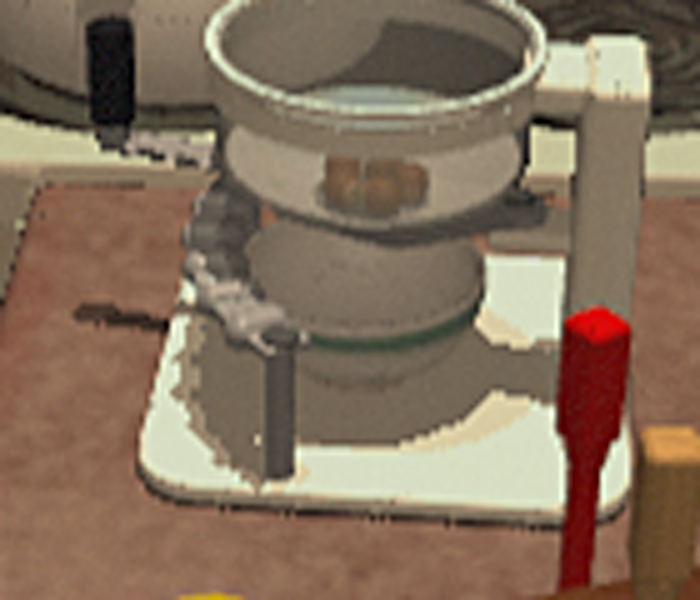

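```bash
cat >> h.py <<'E'
def state():
    s=bot.observe();q=s["tcp_rot"];r=R.from_quat([q[1],q[2],q[3],q[0]]);return s,np.array(s["eef_pos"]),r
def goal(yaw): # tool x down, y at world angle yaw (deg)
    a=np.radians(yaw);x=np.array([0,0,-1.]);y=np.array([np.cos(a),np.sin(a),0]);return R.from_matrix(np.c_[x,y,np.cross(x,y)])
def delta(pos,yaw):
    s,p,r=state();v=r.inv().apply(np.array(pos)-p);w=(r.inv()*goal(yaw)).as_rotvec()
    return np.degrees(w)/5,v
def rep(n=0):
    s,p,r=state();m=r.as_matrix();np.set_printoptions(precision=4,suppress=True)
    print("t %.2f"%s["time_s"],"tcp",p.round(4),"yaw %.1f"%np.degrees(np.arctan2(m[1,1],m[0,1])),"xaxis",m[:,0].round(3),"F",s["ft_force"].round(2),"w %.4f"%s["grip_width"],"J",s["joint_pos"].round(3))
E
python3 - <<'E'
from h import *
rep()
for y in(-25,155): print(y,*delta((.4955,-.3945,.25),y))
E
```

```text
t 0.10 tcp [0.2365 0.4683 0.2307] yaw 63.2 xaxis [-0.001 -0.001 -1.   ] F [0.52 0.11 0.36] w 0.0854 J [ 0.957  0.343  1.525 -0.     1.275 -0.146]
-25 [17.6394  0.0098  0.0134] [-0.0185 -0.6534  0.6202]
155 [-18.3606  -0.0135   0.0099] [-0.0185 -0.6534  0.6202]
```

Request:
drive_tool --steps '[[[17.6,0,0],[-0.02,-0.653,0.62],0.085],[[17.6,0,0],[-0.02,-0.653,0.62],0.085],[[17.6,0,0],[-0.02,-0.653,0.62],0.085],[[17.6,0,0],[-0.02,-0.653,0.62],0.085],[[17.6,0,0],[-0.02,-0.653,0.62],0.085],[[17.6,0,0],[-0.02,-0.653,0.62],0.085],[[17.6,0,0],[-0.02,-0.653,0.62],0.085],[[17.6,0,0],[-0.02,-0.653,0.62],0.085],[[17.6,0,0],[-0.02,-0.653,0.62],0.085],[[17.6,0,0],[-0.02,-0.653,0.62],0.085],[[17.6,0,0],[-0.02,-0.653,0.62],0.085],[[17.6,0,0],[-0.02,-0.653,0.62],0.085]]'

```text
time_s: 1.6
eef_pos: [0.4524, -0.2516, 0.2477]
tcp_rot: [0.381, 0.596, 0.381, -0.596]
ft_force: [0.2, 0.7, 0.2]
grip_width: 0.085
```

Run:
```python
from h import *
rep();print(*delta((.4955,-.3945,.25),-25))
```

```text
t 1.60 tcp [ 0.4524 -0.2516  0.2477] yaw -24.8 xaxis [-0.     0.001 -1.   ] F [0.17 0.75 0.16] w 0.0850 J [-0.656  0.316  1.516  0.     1.31  -0.223]
[ 0.0339 -0.0049  0.0043] [-0.0024  0.0991  0.1116]
```

Request:
drive_tool --steps '[[[0,0,0],[0,0.09,0.1],0.085],[[0,0,0],[0,0.09,0.1],0.085],[[0,0,0],[0,0.09,0.1],0.085],[[0,0,0],[0,0.09,0.1],0.085],[[0,0,0],[0,0.09,0.1],0.085]]'

```text
time_s: 2.22
eef_pos: [0.492, -0.3766, 0.2481]
tcp_rot: [0.381, 0.596, 0.382, -0.595]
ft_force: [-0.3, 0.5, -0.5]
grip_width: 0.085
```

Run:
```python
from h import *
rep();print(*delta((.4955,-.3945,.121),-25))
```

```text
t 2.23 tcp [ 0.492  -0.3766  0.2481] yaw -24.7 xaxis [-0.     0.001 -1.   ] F [-0.3   0.52 -0.48] w 0.0850 J [-0.777  0.509  1.213  0.     1.42  -0.345]
[ 0.0525 -0.0062  0.0052] [0.1271 0.0107 0.0149]
```

Request:
drive_tool --steps '[[[0,0,0],[0,0.011,0.015],0.085],[[0,0,0],[0.03,0.011,0.015],0.085],[[0,0,0],[0.08,0.011,0.015],0.085],[[0,0,0],[0.125,0.011,0.015],0.085],[[0,0,0],[0.125,0.011,0.015],0.085],[[0,0,0],[0.125,0.011,0.015],0.085]]'

```text
time_s: 2.98
eef_pos: [0.4968, -0.3964, 0.1254]
tcp_rot: [0.382, 0.596, 0.38, -0.595]
ft_force: [-0.4, 0.3, 0.8]
grip_width: 0.085
```

Run:
```python
from h import *
rep();print(*delta((.4955,-.3945,.121),-25))
im=bot.read_camera("side");cv2.imwrite("pics/g1.png",cv2.resize(im[150:350,330:490],None,fx=3,fy=3))
```

```text
t 2.98 tcp [ 0.4968 -0.3964  0.1254] yaw -24.7 xaxis [ 0.002 -0.002 -1.   ] F [-0.37  0.31  0.84] w 0.0850 J [-0.794  0.633  1.343  0.     1.163 -0.362]
[ 0.0501  0.0117 -0.0361] [ 0.0044 -0.002  -0.0012]
```

View pics/g1.png

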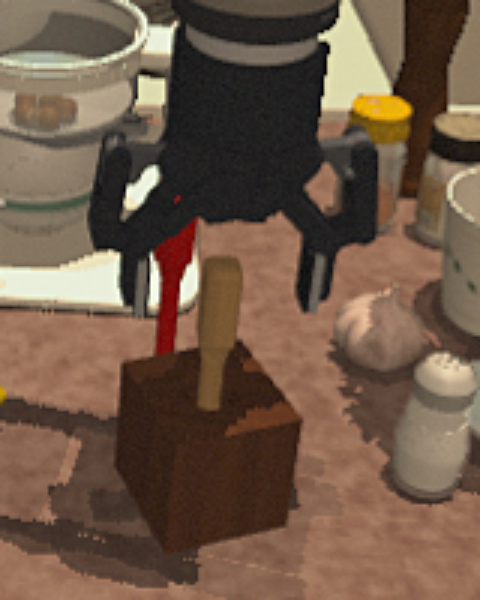

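Request:
drive_tool --steps '[[[0,0,0],[0.003,-0.001,-0.001],0.04],[[0,0,0],[0.003,-0.001,-0.001],0.015],[[0,0,0],[0.003,-0.001,-0.001],0.01],[[0,0,0],[0.003,-0.001,-0.001],0.01],[[0,0,0],[0.003,-0.001,-0.001],0.01],[[0,0,0],[0.003,-0.001,-0.001],0.01]]'

```text
time_s: 3.78
eef_pos: [0.4955, -0.3952, 0.1203]
tcp_rot: [0.381, 0.596, 0.381, -0.596]
ft_force: [0.8, -0.5, 2.4]
grip_width: 0.0194
```

Run:
```python
from h import *
rep()
```

```text
t 3.77 tcp [ 0.4955 -0.3952  0.1203] yaw -24.8 xaxis [ 0.001 -0.    -1.   ] F [ 0.77 -0.45  2.42] w 0.0194 J [-0.794  0.636  1.352  0.     1.153 -0.361]
```

Request:
drive_tool --steps '[[[0,0,0],[-0.02,0,0],0.01],[[0,0,0],[-0.06,0,0],0.01],[[0,0,0],[-0.11,0,0],0.01],[[0,0,0],[-0.16,0,0],0.01],[[0,0,0],[-0.19,0,0],0.01],[[0,0,0],[-0.19,0,0],0.01]]'

```text
time_s: 4.53
eef_pos: [0.4958, -0.3955, 0.3124]
tcp_rot: [0.383, 0.596, 0.379, -0.595]
ft_force: [-0.2, -0.1, -0.3]
grip_width: 0.0191
```

Run:
```python
from h import *
rep()
a=bot.read_camera("side");b=bot.read_camera("top");cv2.imwrite("pics/s2.png",a);cv2.imwrite("pics/t2.png",b)
s,p,r=state();m=r.as_matrix()
print(proj("side",p+m[:,0]*.107),proj("top",p+m[:,0]*.107))
cv2.imwrite("pics/g2.png",np.hstack([cv2.resize(a[80:330,330:480],None,fx=2.3,fy=2.3),cv2.resize(b[80:330,330:500],None,fx=2.3,fy=2.3)]))
```

```text
t 4.53 tcp [ 0.4958 -0.3955  0.3124] yaw -24.8 xaxis [ 0.003 -0.003 -1.   ] F [-0.2  -0.1  -0.33] w 0.0191 J [-0.794  0.511  1.039  0.     1.587 -0.361]
[[405.7667 218.8525]] [[429.5916 187.3229]]
```

View pics/g2.png

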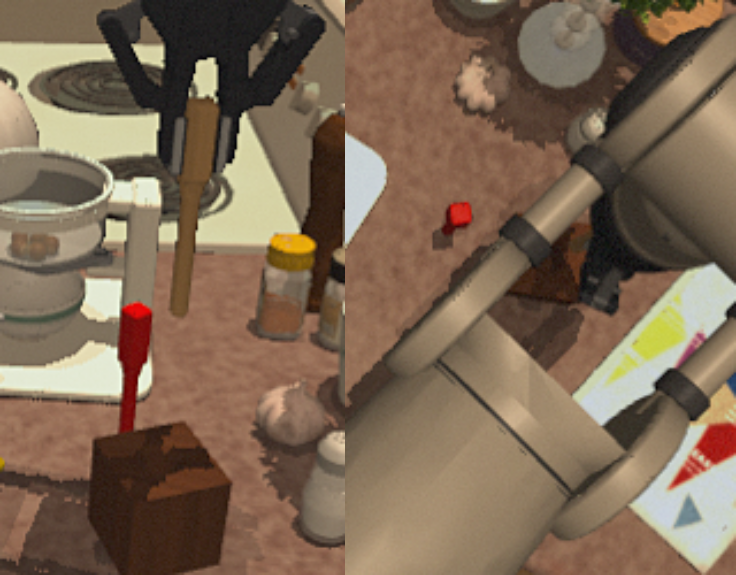

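Run:
```python
from h import *
s,p,r=state();m=r.as_matrix()
for d in(-.045,-.019,.0,.107): print(d,proj("side",p+m[:,0]*d))
q=proj("side",p+m[:,0]*.107)[0]
for ax in np.eye(3): print((proj("side",p+m[:,0]*.107+ax*.01)[0]-q))
im=cv2.imread("pics/s2.png")
rs,mm,l=blob(im,(8,60,50),(25,220,255),(395,430,115,225));print(rs[:2])
i=np.bincount(l.ravel())[1:].argmax()+1
for y in range(0,110,8):
    x=np.where(l[y]==i)[0]
    if len(x):print(y+115,x.min()+395,x.max()+395)
ys=np.where((l==i).any(1))[0];print(ys.min()+115,ys.max()+115)
```

```text
-0.045 [[416.37451217 126.36716621]]
-0.019 [[414.36805078 143.74703737]]
0.0 [[412.95659911 156.00430926]]
0.107 [[405.76673121 218.85249716]]
[ 5.1946023  -1.52917397]
[-3.79699014 -2.97121608]
[ 0.60917519 -5.47076514]
[(2477, [412.42, 182.49]), (9, [413.33, 119.0])]
123 411 422
131 411 424
139 411 423
147 410 422
155 395 425
163 399 428
171 395 419
179 395 414
187 395 429
195 395 429
203 395 429
211 395 429
219 396 429
122 224
```

Run:
```python
from h import *
print(*delta((.555,-.098,.315),-25))
```

```text
[ 0.03892991 -0.00855245  0.02205236] [-0.00606171 -0.06997115 -0.29451063]
```

Request:
drive_tool --steps '[[[0,0,0],[-0.006,-0.01,-0.04],0.01],[[0,0,0],[-0.006,-0.022,-0.09],0.01],[[0,0,0],[-0.006,-0.034,-0.145],0.01],[[0,0,0],[-0.006,-0.048,-0.2],0.01],[[0,0,0],[-0.006,-0.06,-0.25],0.01],[[0,0,0],[-0.006,-0.067,-0.28],0.01],[[0,0,0],[-0.006,-0.07,-0.2945],0.01],[[0,0,0],[-0.006,-0.07,-0.2945],0.01],[[0,0,0],[-0.006,-0.07,-0.2945],0.01]]'

```text
time_s: 5.75
eef_pos: [0.555, -0.0994, 0.3154]
tcp_rot: [-0.38, -0.596, -0.381, 0.596]
ft_force: [-0.7, -0.3, -0.9]
grip_width: 0.0188
```

Run:
```python
from h import *
rep()
a=bot.read_camera("side");b=bot.read_camera("top")
s,p,r=state();m=r.as_matrix()
for d in(-.019,0,.107):print(proj("side",p+m[:,0]*d),proj("top",p+m[:,0]*d))
print(*delta((.555,-.098,.315),-25))
cv2.imwrite("pics/g3.png",np.hstack([cv2.resize(a[40:240,270:420],None,fx=2.8,fy=2.8),cv2.resize(b[60:260,220:350],None,fx=2.8,fy=2.8)]))
```

```text
t 5.75 tcp [ 0.555  -0.0994  0.3154] yaw -24.9 xaxis [-0.001 -0.    -1.   ] F [-0.72 -0.31 -0.87] w 0.0188 J [-0.313  0.368  1.255 -0.     1.52   0.121]
[[347.1501  83.0077]] [[270.2607 146.8006]]
[[346.8501  92.6245]] [[271.7151 148.6665]]
[[345.2828 143.1076]] [[278.8163 157.7784]]
[0.0199 0.0027 0.0041] [ 0.0007 -0.0007 -0.0014]
```

View pics/g3.png

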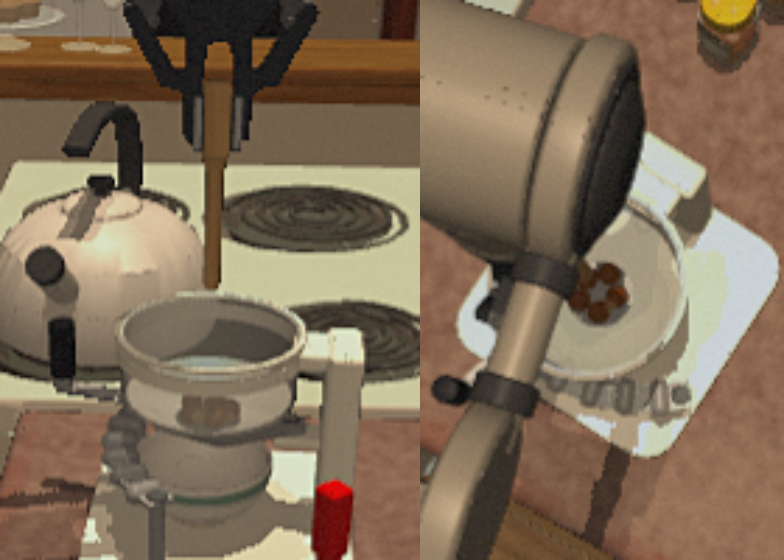

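Run:
```python
from h import *
print(*delta((.557,-.098,.213),-25))
```

```text
[0.01993202 0.0027232  0.00411392] [ 0.10267282  0.00112074 -0.0022406 ]
```

Request:
drive_tool --steps '[[[0,0,0],[0.03,0.001,-0.002],0.01],[[0,0,0],[0.06,0.001,-0.002],0.01],[[0,0,0],[0.08,0.001,-0.002],0.01],[[0,0,0],[0.09,0.001,-0.002],0.01],[[0,0,0],[0.1,0.001,-0.002],0.01],[[0,0,0],[0.1,0.001,-0.002],0.01]]'

```text
time_s: 6.6
eef_pos: [0.5569, -0.0971, 0.2157]
tcp_rot: [-0.381, -0.596, -0.381, 0.596]
ft_force: [0.3, -0.5, -0.0]
grip_width: 0.0193
```

Run:
```python
from h import *
rep()
a=bot.read_camera("side")
s,p,r=state();m=r.as_matrix()
print(proj("side",p+m[:,0]*.107))
print(*delta((.557,-.098,.213),-25))
cv2.imwrite("pics/g4.png",cv2.resize(a[100:240,280:420],None,fx=4,fy=4))
```

```text
t 6.60 tcp [ 0.5569 -0.0971  0.2157] yaw -24.8 xaxis [-0.001  0.    -1.   ] F [ 0.3  -0.49 -0.03] w 0.0193 J [-0.308  0.428  1.435  0.     1.278  0.125]
[[344.3098 184.4378]]
[ 0.0367 -0.0013 -0.005 ] [0.0033 0.0002 0.0009]
```

View pics/g4.png

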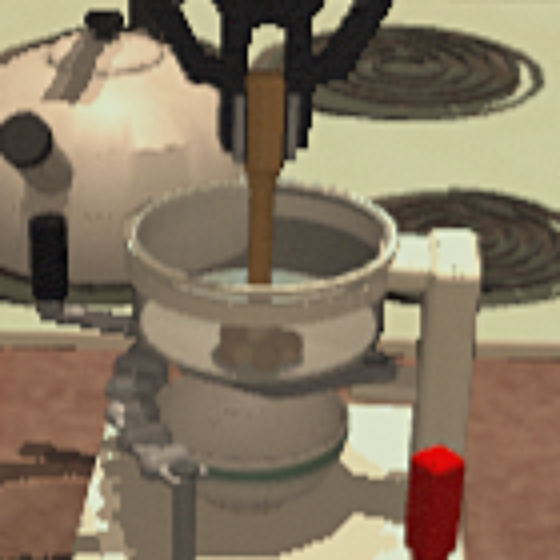

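Request:
drive_tool --steps '[[[0,0,0],[0.004,0,0.001],0.01],[[0,0,0],[0.007,0,0.001],0.01],[[0,0,0],[0.007,0.004,0.001],0.01],[[0,0,0],[0.007,0.006,0.004],0.01],[[0,0,0],[0.007,0.004,0.007],0.01],[[0,0,0],[0.007,0,0.009],0.01],[[0,0,0],[0.007,-0.005,0.008],0.01],[[0,0,0],[0.007,-0.008,0.005],0.01],[[0,0,0],[0.007,-0.01,0.001],0.01],[[0,0,0],[0.007,-0.009,-0.004],0.01],[[0,0,0],[0.007,-0.006,-0.008],0.01],[[0,0,0],[0.007,0,-0.01],0.01]]'

```text
time_s: 8.15
eef_pos: [0.5611, -0.0887, 0.2094]
tcp_rot: [-0.382, -0.595, -0.38, 0.596]
ft_force: [-2.6, -3.3, 4.0]
grip_width: 0.0192
```

Run:
```python
from h import *
rep()
a=bot.read_camera("side")
s,p,r=state();print("off",r.inv().apply(p-np.array([.557,-.098,.208])))
cv2.imwrite("pics/g5.png",cv2.resize(a[100:240,280:420],None,fx=4,fy=4))
```

```text
t 8.15 tcp [ 0.5611 -0.0887  0.2094] yaw -24.8 xaxis [-0.001 -0.002 -1.   ] F [-2.62 -3.33  4.02] w 0.0192 J [-0.29   0.439  1.437 -0.003  1.266  0.143]
off [-0.0011 -0.0001 -0.0103]
```

View pics/g5.png

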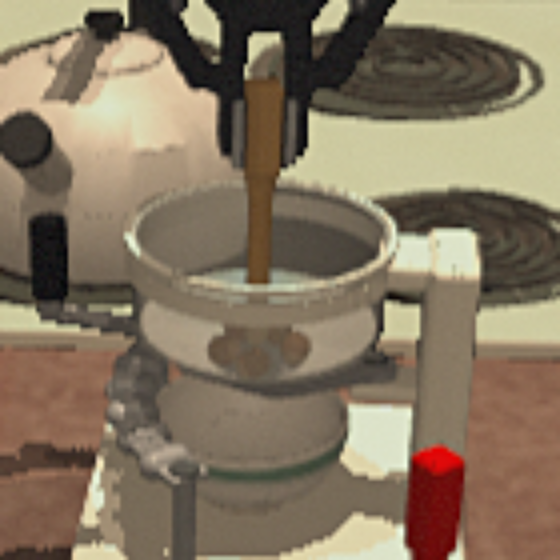

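Request:
drive_tool --steps '[[[0,0,0],[0,0.007,-0.002],0.01],[[0,0,0],[0,0.012,0.003],0.01],[[0,0,0],[0,0.014,0.01],0.01],[[0,0,0],[0,0.012,0.017],0.01],[[0,0,0],[0,0.007,0.022],0.01],[[0,0,0],[0,0,0.024],0.01],[[0,0,0],[0,-0.007,0.022],0.01],[[0,0,0],[0,-0.012,0.017],0.01],[[0,0,0],[0,-0.014,0.01],0.01],[[0,0,0],[0,-0.012,0.003],0.01],[[0,0,0],[0,-0.007,-0.002],0.01],[[0,0,0],[0,0,-0.004],0.01]]'

```text
time_s: 9.7
eef_pos: [0.562, -0.0848, 0.2086]
tcp_rot: [-0.381, -0.594, -0.381, 0.597]
ft_force: [-1.7, -4.9, 2.2]
grip_width: 0.0198
```

Run:
```python
from h import *
rep()
a=bot.read_camera("side");b=bot.read_camera("top")
s,p,r=state();print("off",r.inv().apply(p-np.array([.557,-.098,.208])))
cv2.imwrite("pics/g6.png",np.hstack([cv2.resize(a[100:240,280:420],None,fx=4,fy=4),cv2.resize(b[110:250,250:310],None,fx=4,fy=4)]))
```

```text
t 9.70 tcp [ 0.562  -0.0848  0.2086] yaw -24.8 xaxis [-0.003 -0.001 -1.   ] F [-1.65 -4.87  2.25] w 0.0198 J [-0.283  0.441  1.435 -0.002  1.268  0.15 ]
off [-0.0001 -0.0005 -0.0148]
```

View pics/g6.png

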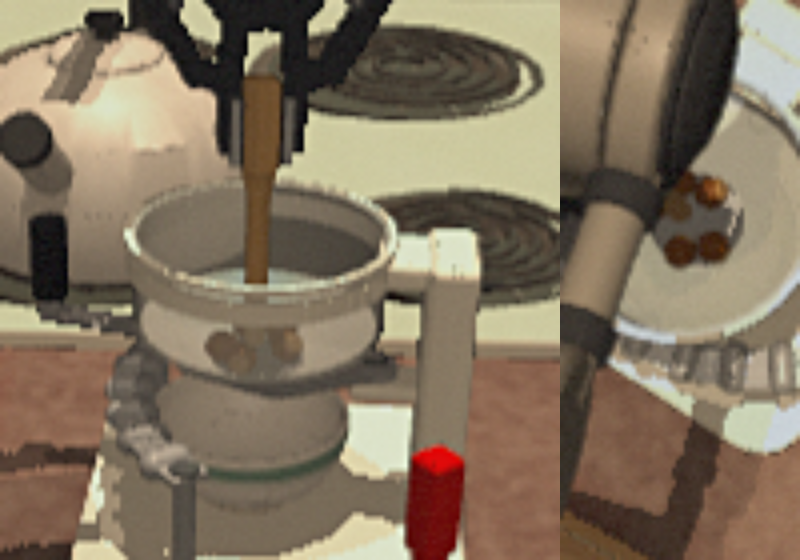

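Request:
drive_tool --steps '[[[0,0,0],[0,0.007,0.002],0.01],[[0,0,0],[0,0.012,0.007],0.01],[[0,0,0],[0,0.014,0.014],0.01],[[0,0,0],[0,0.012,0.021],0.01],[[0,0,0],[0,0.007,0.026],0.01],[[0,0,0],[0,0,0.028],0.01],[[0,0,0],[0,-0.007,0.026],0.01],[[0,0,0],[0,-0.012,0.021],0.01],[[0,0,0],[0,-0.014,0.014],0.01],[[0,0,0],[0,-0.012,0.007],0.01],[[0,0,0],[0,-0.007,0.002],0.01],[[0,0,0],[0,0,0],0.01]]'

```text
time_s: 11.3
eef_pos: [0.562, -0.0845, 0.2091]
tcp_rot: [-0.381, -0.595, -0.381, 0.597]
ft_force: [-5.7, -4.6, 5.6]
grip_width: 0.0195
```

Request:
drive_tool --steps '[[[0,0,0],[0,0.007,0.002],0.01],[[0,0,0],[0,0.012,0.007],0.01],[[0,0,0],[0,0.014,0.014],0.01],[[0,0,0],[0,0.012,0.021],0.01],[[0,0,0],[0,0.007,0.026],0.01],[[0,0,0],[0,0,0.028],0.01],[[0,0,0],[0,-0.007,0.026],0.01],[[0,0,0],[0,-0.012,0.021],0.01],[[0,0,0],[0,-0.014,0.014],0.01],[[0,0,0],[0,-0.012,0.007],0.01],[[0,0,0],[0,-0.007,0.002],0.01],[[0,0,0],[0,0,0],0.01]]'

```text
time_s: 12.8
eef_pos: [0.5622, -0.0843, 0.2093]
tcp_rot: [-0.381, -0.595, -0.381, 0.596]
ft_force: [-8.0, -3.5, 7.0]
grip_width: 0.0193
```

Request:
drive_tool --steps '[[[0,0,0],[0,0,0.007],0.01],[[0,0,0],[0,0,0.014],0.01],[[0,0,0],[0,0,0.024],0.01],[[0,0,0],[0,0.006,0.023],0.01],[[0,0,0],[0,0.01,0.017],0.01],[[0,0,0],[0,0.01,0.01],0.01],[[0,0,0],[0,0.006,0.005],0.01],[[0,0,0],[0,0,0.003],0.01],[[0,0,0],[0,-0.006,0.005],0.01],[[0,0,0],[0,-0.01,0.01],0.01],[[0,0,0],[0,-0.01,0.017],0.01],[[0,0,0],[0,-0.005,0.014],0.01]]'

```text
time_s: 14.3
eef_pos: [0.5519, -0.0949, 0.209]
tcp_rot: [-0.38, -0.596, -0.381, 0.596]
ft_force: [-0.1, -0.1, -1.2]
grip_width: 0.0194
```

Run:
```python
from h import *
rep()
a=bot.read_camera("side");b=bot.read_camera("top")
s,p,r=state();print("off",r.inv().apply(p-np.array([.557,-.098,.208])))
cv2.imwrite("pics/g7.png",np.hstack([cv2.resize(a[100:240,280:420],None,fx=4,fy=4),cv2.resize(b[110:250,250:310],None,fx=4,fy=4)]))
```

```text
t 14.30 tcp [ 0.5519 -0.0949  0.209 ] yaw -24.9 xaxis [-0.001  0.001 -1.   ] F [-0.08 -0.1  -1.21] w 0.0194 J [-0.308  0.425  1.461  0.001  1.258  0.126]
off [-0.0002 -0.006  -0.0011]
```

View pics/g7.png

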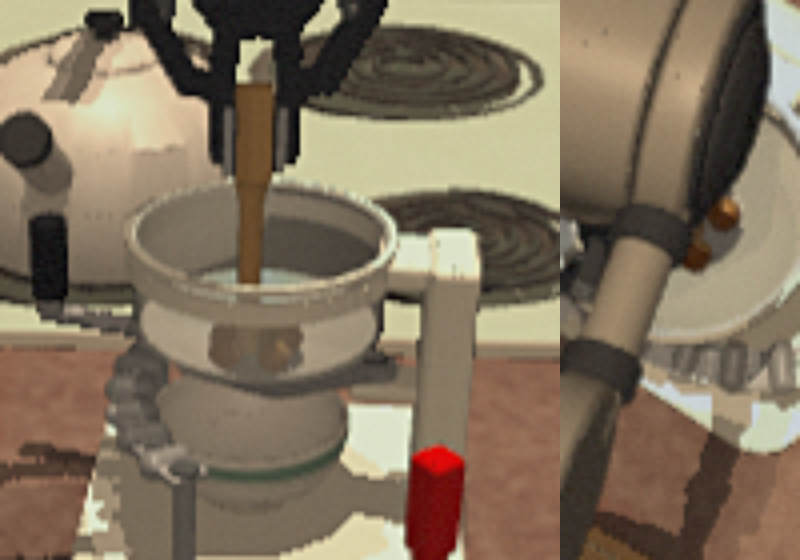

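Request:
drive_tool --steps '[[[0,0,0],[-0.02,0,0],0.01],[[0,0,0],[-0.05,0,0],0.01],[[0,0,0],[-0.09,0,0],0.01],[[0,0,0],[-0.108,0,0],0.01],[[0,0,0],[-0.108,0,0],0.01],[[0,0,0],[-0.108,0.012,0.05],0.01],[[0,0,0],[-0.108,0.025,0.1],0.01],[[0,0,0],[-0.108,0.037,0.15],0.01],[[0,0,0],[-0.108,0.05,0.2],0.01],[[0,0,0],[-0.108,0.062,0.25],0.01],[[0,0,0],[-0.108,0.072,0.29],0.01],[[0,0,0],[-0.108,0.072,0.29],0.01]]'

```text
time_s: 15.9
eef_pos: [0.4945, -0.3905, 0.3137]
tcp_rot: [-0.378, -0.596, -0.381, 0.597]
ft_force: [-0.2, 0.4, -0.5]
grip_width: 0.0194
```

Run:
```python
from h import *
rep()
a=bot.read_camera("side");b=bot.read_camera("top")
cv2.imwrite("pics/s8.png",a);cv2.imwrite("pics/t8.png",b)
s,p,r=state();m=r.as_matrix()
for d in(-.045,0,.107):print(proj("side",p+m[:,0]*d))
print(*delta((.4955,-.3955,.315),-25))
t=cv2.imread("pics/top0.png")
f=lambda x:cv2.resize(x[135:195,250:320],None,fx=5,fy=5,interpolation=cv2.INTER_CUBIC)
cv2.imwrite("pics/g8.png",np.vstack([np.hstack([f(t),f(b)]),cv2.resize(a[90:190,280:420],(700,500)) if 0 else cv2.resize(a[110:220,320:500],(700,290))]))
```

```text
t 15.90 tcp [ 0.4945 -0.3905  0.3137] yaw -25.0 xaxis [-0.004  0.003 -1.   ] F [-0.15  0.4  -0.48] w 0.0194 J [-0.79   0.509  1.039 -0.     1.599 -0.353]
[[414.341  120.3576]]
[[410.9486 150.0869]]
[[403.8113 213.1313]]
[ 0.0325 -0.0218  0.0391] [-0.      0.003   0.0072]
```

View pics/g8.png

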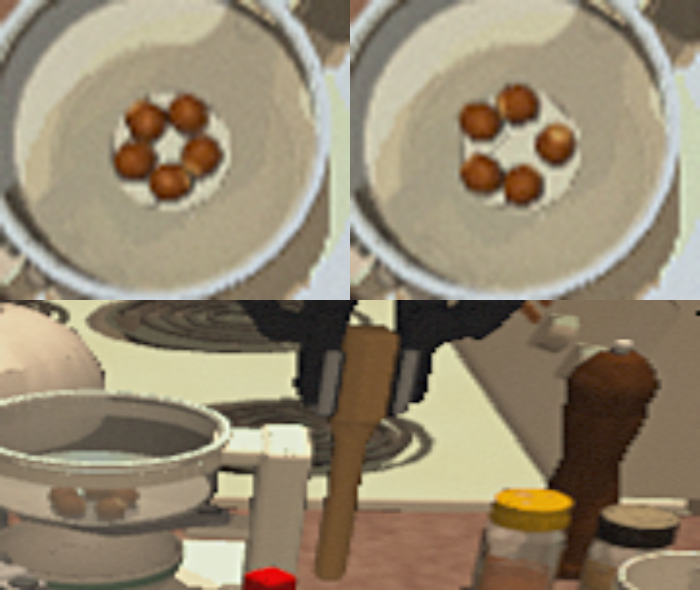

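View pics/s8.png

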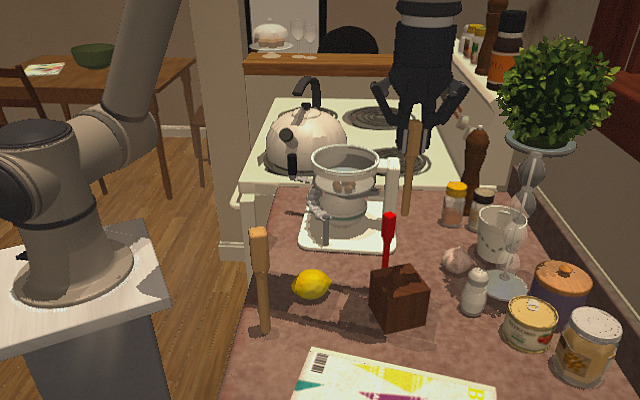

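Request:
drive_tool --steps '[[[0,0,0],[0,0.002,0.004],0.01],[[0,0,0],[0,0.002,0.004],0.01],[[0,0,0],[0.03,0.002,0.004],0.01],[[0,0,0],[0.07,0.002,0.004],0.01],[[0,0,0],[0.1,0.002,0.004],0.01],[[0,0,0],[0.115,0.002,0.004],0.01],[[0,0,0],[0.115,0.002,0.004],0.01]]'

```text
time_s: 16.88
eef_pos: [0.4964, -0.3922, 0.2015]
tcp_rot: [-0.381, -0.596, -0.382, 0.596]
ft_force: [-0.5, 0.2, 0.3]
grip_width: 0.0194
```

Run:
```python
from h import *
rep()
a=bot.read_camera("side")
print(*delta((.4955,-.3955,.122),-25))
cv2.imwrite("pics/g9.png",cv2.resize(a[180:340,340:460],None,fx=4,fy=4))
```

```text
t 16.88 tcp [ 0.4964 -0.3922  0.2015] yaw -24.8 xaxis [-0.001  0.001 -1.   ] F [-0.52  0.2   0.33] w 0.0194 J [-0.79   0.564  1.247  0.     1.332 -0.357]
[ 0.0438  0.0031 -0.0111] [ 0.0808 -0.      0.003 ]
```

View pics/g9.png

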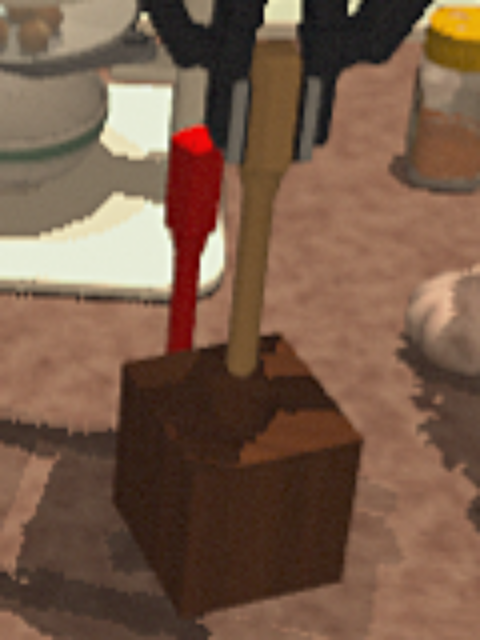

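Run:
```python
from h import *
for z in (.08,.0945,.1): print(z,proj("side",(.4955,-.3955,z)))
s,p,r=state();print(proj("side",p+r.as_matrix()[:,0]*.107))
q=proj("side",(.4955,-.3955,.0945))[0]
for ax in np.eye(3): print((proj("side",np.array([.4955,-.3955,.0945])+ax*.01)[0]-q))
```

```text
0.08 [[399.70753631 279.94845704]]
0.0945 [[400.45889012 273.18668038]]
0.1 [[400.74781034 270.58875818]]
[[400.21983773 271.46208901]]
[ 4.8624808  -1.69839263]
[-3.48772037 -3.30708523]
[ 0.52694337 -4.73726845]
```

Request:
drive_tool --steps '[[[0,0,0],[0,0,0.003],0.01],[[0,0,0],[0.015,0,0.003],0.01],[[0,0,0],[0.03,0,0.003],0.01],[[0,0,0],[0.03,0,0.003],0.01]]'

```text
time_s: 17.42
eef_pos: [0.4943, -0.3946, 0.1697]
tcp_rot: [-0.379, -0.595, -0.382, 0.596]
ft_force: [0.3, 0.4, -0.3]
grip_width: 0.0194
```

Run:
```python
from h import *
rep();print(*delta((.4955,-.3955,.122),-25))
```

```text
t 17.43 tcp [ 0.4943 -0.3946  0.1697] yaw -24.8 xaxis [-0.003  0.003 -1.   ] F [ 0.29  0.42 -0.26] w 0.0194 J [-0.795  0.591  1.29   0.     1.265 -0.362]
[ 0.0387 -0.0178  0.044 ] [0.0477 0.0017 0.0003]
```

No contact; the tip is inside the hole. Going on down.

Request:
drive_tool --steps '[[[0,0,0],[0.02,0.001,0],0.01],[[0,0,0],[0.038,0.001,0],0.01],[[0,0,0],[0.045,0.001,0],0.01],[[0,0,0],[0.045,0.001,0],0.01]]'

```text
time_s: 17.92
eef_pos: [0.496, -0.3958, 0.1268]
tcp_rot: [-0.381, -0.596, -0.381, 0.596]
ft_force: [0.9, 0.2, -0.1]
grip_width: 0.0194
```

Run:
```python
from h import *
rep();print(*delta((.4955,-.3955,.12),-25))
```

```text
t 17.93 tcp [ 0.496  -0.3958  0.1268] yaw -24.8 xaxis [-0.  0. -1.] F [ 0.87  0.22 -0.08] w 0.0194 J [-0.794  0.632  1.341  0.     1.17  -0.361]
[ 0.0399 -0.003   0.0052] [ 0.0068 -0.0006 -0.0001]
```

Request:
drive_tool --steps '[[[0,0,0],[0.004,0,0],0.01],[[0,0,0],[0.006,0,0],0.01],[[0,0,0],[0.006,0,0],0.01]]'

```text
time_s: 18.3
eef_pos: [0.496, -0.3958, 0.121]
tcp_rot: [0.381, 0.596, 0.381, -0.596]
ft_force: [-0.5, -0.5, -0.9]
grip_width: 0.0195
```

Run:
```python
from h import *
rep()
```

```text
t 18.30 tcp [ 0.496  -0.3958  0.121 ] yaw -24.8 xaxis [ 0.  0. -1.] F [-0.52 -0.47 -0.9 ] w 0.0195 J [-0.794  0.637  1.348  0.     1.157 -0.361]
```

Request:
drive_tool --steps '[[[0,0,0],[0,0,0],0.03],[[0,0,0],[0,0,0],0.05],[[0,0,0],[0,0,0],0.07],[[0,0,0],[0,0,0],0.07],[[0,0,0],[-0.02,0,0],0.07],[[0,0,0],[-0.05,0,0],0.07],[[0,0,0],[-0.1,0,0],0.07],[[0,0,0],[-0.15,0,0],0.07],[[0,0,0],[-0.15,0,0],0.07]]'

```text
time_s: 19.42
eef_pos: [0.4973, -0.3971, 0.2761]
tcp_rot: [0.384, 0.596, 0.378, -0.595]
ft_force: [0.7, 0.2, -1.1]
grip_width: 0.07
```

Run:
```python
from h import *
rep()
a=bot.read_camera("side");b=bot.read_camera("top");cv2.imwrite("pics/t10.png",b)
cv2.imwrite("pics/g10.png",np.hstack([cv2.resize(a[180:340,340:460],None,fx=3,fy=3),cv2.resize(b[120:280,210:310],None,fx=3,fy=3)]))
hd=np.array([.4793,.010]);ax=np.array([.557,-.098])
print(*delta((hd[0],hd[1],.25),44))
```

```text
t 19.43 tcp [ 0.4973 -0.3971  0.2761] yaw -24.8 xaxis [ 0.007 -0.007 -1.   ] F [ 0.69  0.2  -1.12] w 0.0700 J [-0.794  0.524  1.114  0.     1.494 -0.361]
[-13.7607   0.0028  -0.0036] [ 0.0209 -0.1853 -0.3614]
```

View pics/g10.png

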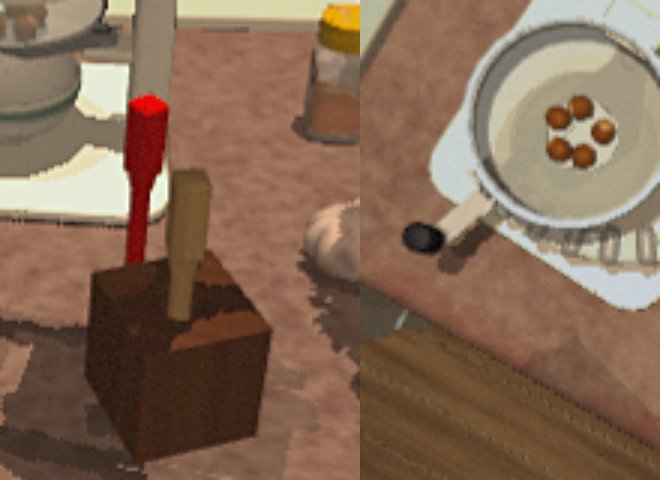

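Request:
drive_tool --steps '[[[-13.8,0,0],[0.02,-0.185,-0.361],0.07],[[-13.8,0,0],[0.02,-0.185,-0.361],0.07],[[-13.8,0,0],[0.02,-0.185,-0.361],0.07],[[-13.8,0,0],[0.02,-0.185,-0.361],0.07],[[-13.8,0,0],[0.02,-0.185,-0.361],0.07],[[-13.8,0,0],[0.02,-0.185,-0.361],0.07],[[-13.8,0,0],[0.02,-0.185,-0.361],0.07],[[-13.8,0,0],[0.02,-0.185,-0.361],0.07],[[-13.8,0,0],[0.02,-0.185,-0.361],0.07],[[-13.8,0,0],[0.02,-0.185,-0.361],0.07],[[-13.8,0,0],[0.02,-0.185,-0.361],0.07]]'

```text
time_s: 20.9
eef_pos: [0.4795, 0.0085, 0.2507]
tcp_rot: [0.651, 0.276, 0.651, -0.276]
ft_force: [0.0, 0.9, -0.4]
grip_width: 0.0701
```

Run:
```python
from h import *
rep()
print(*delta((.479,.010,.120),43))
```

```text
t 20.90 tcp [0.4795 0.0085 0.2507] yaw 44.1 xaxis [-0.  0. -1.] F [ 0.04  0.88 -0.38] w 0.0701 J [-0.142  0.243  1.609  0.     1.29  -0.912]
[ 0.2172 -0.0031  0.0023] [ 0.1307  0.0007 -0.0014]
```

Request:
drive_tool --steps '[[[0.2,0,0],[0.03,0.001,-0.001],0.07],[[0.2,0,0],[0.06,0.001,-0.001],0.07],[[0.2,0,0],[0.06,0.001,-0.001],0.07]]'

```text
time_s: 21.28
eef_pos: [0.4783, 0.0106, 0.1893]
tcp_rot: [0.647, 0.281, 0.65, -0.282]
ft_force: [-0.5, 0.3, 0.4]
grip_width: 0.0699
```

Run:
```python
from h import *
rep()
print(*delta((.479,.010,.120),43))
a=bot.read_camera("side")
cv2.imwrite("pics/g11.png",cv2.resize(a[70:220,240:390],None,fx=4,fy=4))
s,p,r=state();print(proj("side",p),proj("side",(.479,.01,.155)))
```

```text
t 21.27 tcp [0.4783 0.0106 0.1893] yaw 43.1 xaxis [-0.004  0.001 -1.   ] F [-0.54  0.33  0.4 ] w 0.0699 J [-0.138  0.301  1.71   0.     1.136 -0.891]
[ 0.0272 -0.0409  0.032 ] [0.0693 0.0003 0.0012]
[[291.15   139.5761]] [[291.6127 154.4368]]
```

View pics/g11.png

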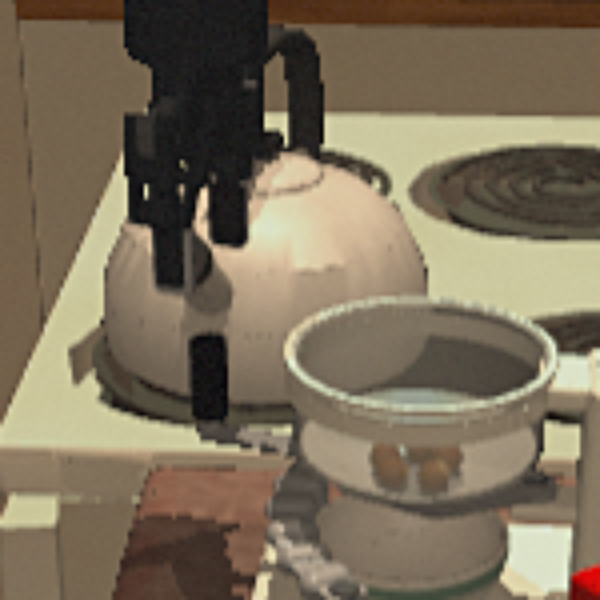

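Request:
drive_tool --steps '[[[0,0,0],[0.03,0,0.001],0.07],[[0,0,0],[0.06,0,0.001],0.07],[[0,0,0],[0.068,0,0.001],0.07],[[0,0,0],[0.068,0,0.001],0.07]]'

```text
time_s: 21.82
eef_pos: [0.4809, 0.01, 0.1239]
tcp_rot: [0.649, 0.281, 0.649, -0.281]
ft_force: [1.0, 0.2, -0.2]
grip_width: 0.0698
```

Run:
```python
from h import *
rep()
print(*delta((.479,.010,.120),43))
a=bot.read_camera("side")
cv2.imwrite("pics/g12.png",cv2.resize(a[70:220,240:390],None,fx=4,fy=4))
```

```text
t 21.82 tcp [0.4809 0.01   0.1239] yaw 43.2 xaxis [ 0.001 -0.    -1.   ] F [ 0.98  0.16 -0.15] w 0.0698 J [-0.139  0.384  1.795  0.     0.962 -0.893]
[ 0.0373  0.01   -0.0094] [ 0.0039 -0.0014 -0.0013]
```

View pics/g12.png

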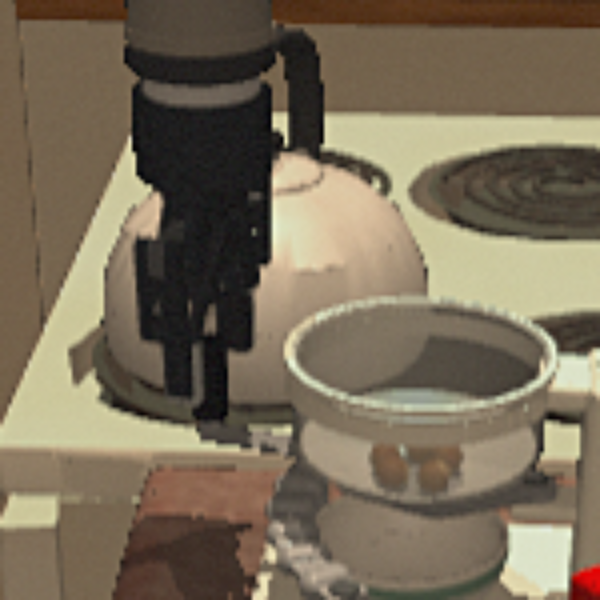

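Request:
drive_tool --steps '[[[0,0,0],[0.003,-0.001,-0.001],0.045],[[0,0,0],[0.003,-0.001,-0.001],0.03],[[0,0,0],[0.003,-0.001,-0.001],0.018],[[0,0,0],[0.003,-0.001,-0.001],0.014],[[0,0,0],[0.003,-0.001,-0.001],0.014],[[0,0,0],[0.003,-0.001,-0.001],0.014]]'

```text
time_s: 22.62
eef_pos: [0.4794, 0.0106, 0.1206]
tcp_rot: [0.649, 0.281, 0.648, -0.28]
ft_force: [0.1, 3.6, 6.0]
grip_width: 0.0206
```

Run:
```python
from h import *
rep()
```

```text
t 22.62 tcp [0.4794 0.0106 0.1206] yaw 43.2 xaxis [ 0.002  0.001 -1.   ] F [0.11 3.62 5.98] w 0.0206 J [-0.138  0.386  1.803  0.001  0.951 -0.893]
```

Request:
drive_tool --steps '[[[-0.286,0,0],[0,-0.0049,0.0001],0.014],[[-0.573,0,0],[0,-0.0097,0.0002],0.014],[[-0.573,0,0],[0,-0.0097,0.0002],0.014]]'

```text
time_s: 23.0
eef_pos: [0.4723, 0.0038, 0.1206]
tcp_rot: [0.656, 0.265, 0.655, -0.264]
ft_force: [-0.2, 3.6, 5.8]
grip_width: 0.0203
```

```bash
cat > f.py <<'E'
from h import *
s,p,r=state();m=r.as_matrix();v=p[:2]-[.612,-.1325]
F=np.array(s["ft_force"])
print("t %.2f ang %.4f r %.4f yaw %.1f z %.4f"%(s["time_s"],np.arctan2(v[1],v[0])-np.radians(132.8),np.hypot(*v),np.degrees(np.arctan2(m[1,1],m[0,1])),p[2]),"Ft %.2f Fr %.2f Fz %.2f"%(F@m[:,1],F@m[:,2],F[2]),"w %.4f"%s["grip_width"], "tilt",m[:2,0].round(3))
E
python3 f.py
```

```text
t 23.00 ang 0.0506 r 0.1952 yaw 46.1 z 0.1206 Ft 2.49 Fr -2.68 Fz 5.77 w 0.0203 tilt [0.002 0.001]
```

Request:
drive_tool --steps '[[[-0.286,0,0],[0,-0.0049,0.0001],0.014],[[-0.286,0,0],[0,-0.0049,0.0001],0.014]]'

```text
time_s: 23.25
eef_pos: [0.4688, 0.0001, 0.1205]
tcp_rot: [0.659, 0.257, 0.659, -0.256]
ft_force: [0.3, 4.7, 7.3]
grip_width: 0.0204
```

```bash
python3 f.py
```

```text
t 23.25 ang 0.0769 r 0.1952 yaw 47.5 z 0.1205 Ft 3.68 Fr -3.01 Fz 7.25 w 0.0204 tilt [0.001 0.001]
```

Request:
drive_tool --steps '[[[-0.286,0,0],[0,-0.0049,0.0001],0.014],[[-0.286,0,0],[0,-0.0049,0.0001],0.014]]'

```text
time_s: 23.5
eef_pos: [0.4654, -0.0036, 0.1206]
tcp_rot: [0.662, 0.248, 0.662, -0.248]
ft_force: [-1.3, 5.0, 7.6]
grip_width: 0.0205
```

```bash
python3 f.py
```

```text
t 23.50 ang 0.1028 r 0.1952 yaw 48.9 z 0.1206 Ft 2.93 Fr -4.30 Fz 7.63 w 0.0205 tilt [0.001 0.   ]
```

Request:
drive_tool --steps '[[[-0.286,0,0],[0,-0.0049,0.0001],0.014],[[-0.286,0,0],[0,-0.0049,0.0001],0.014]]'

```text
time_s: 23.75
eef_pos: [0.462, -0.0075, 0.1205]
tcp_rot: [0.665, 0.24, 0.665, -0.24]
ft_force: [-1.9, 3.1, 8.2]
grip_width: 0.0209
```

```bash
python3 f.py
```

```text
t 23.75 ang 0.1291 r 0.1953 yaw 50.4 z 0.1205 Ft 1.14 Fr -3.43 Fz 8.21 w 0.0209 tilt [0. 0.]
```

Request:
drive_tool --steps '[[[-0.286,0,0],[0,-0.0049,0.0001],0.014],[[-0.286,0,0],[0,-0.0049,0.0001],0.014]]'

```text
time_s: 24.0
eef_pos: [0.4586, -0.0116, 0.1205]
tcp_rot: [0.668, 0.231, 0.668, -0.231]
ft_force: [-3.7, 1.4, 9.3]
grip_width: 0.0207
```

```bash
python3 f.py
```

```text
t 24.00 ang 0.1562 r 0.1953 yaw 51.8 z 0.1205 Ft -1.19 Fr -3.83 Fz 9.30 w 0.0207 tilt [-0. -0.]
```

Request:
drive_tool --steps '[[[-0.286,0,0],[0,-0.0049,0.0001],0.014],[[-0.286,0,0],[0,-0.0049,0.0001],0.014]]'

```text
time_s: 24.25
eef_pos: [0.456, -0.0149, 0.1205]
tcp_rot: [0.671, 0.223, 0.671, -0.223]
ft_force: [-1.6, 5.7, 7.2]
grip_width: 0.0204
```

```bash
python3 f.py
```

```text
t 24.25 ang 0.1779 r 0.1953 yaw 53.2 z 0.1205 Ft 3.66 Fr -4.69 Fz 7.20 w 0.0204 tilt [0.    0.001]
```

Request:
drive_tool --steps '[[[-0.286,0,0],[0,-0.0049,0.0001],0.014],[[-0.286,0,0],[0,-0.0049,0.0001],0.014]]'

```text
time_s: 24.5
eef_pos: [0.4531, -0.0188, 0.1205]
tcp_rot: [0.674, 0.215, 0.674, -0.214]
ft_force: [-2.6, 5.6, 9.0]
grip_width: 0.0205
```

```bash
python3 f.py
```

```text
t 24.50 ang 0.2029 r 0.1954 yaw 54.7 z 0.1205 Ft 3.05 Fr -5.41 Fz 9.00 w 0.0205 tilt [0.    0.001]
```

Request:
drive_tool --steps '[[[-0.286,0,0],[0,-0.0049,0.0001],0.014],[[-0.286,0,0],[0,-0.0049,0.0001],0.014]]'

```text
time_s: 24.75
eef_pos: [0.4503, -0.0227, 0.1205]
tcp_rot: [0.676, 0.207, 0.676, -0.206]
ft_force: [-1.3, 6.4, 9.2]
grip_width: 0.0203
```

```bash
python3 f.py
```

```text
t 24.75 ang 0.2273 r 0.1954 yaw 56.1 z 0.1205 Ft 4.62 Fr -4.63 Fz 9.17 w 0.0203 tilt [0.    0.001]
```

Request:
drive_tool --steps '[[[-0.286,0,0],[0,-0.0049,0.0001],0.014],[[-0.286,0,0],[0,-0.0049,0.0001],0.014]]'

```text
time_s: 25.0
eef_pos: [0.4476, -0.0268, 0.1205]
tcp_rot: [0.679, 0.198, 0.679, -0.197]
ft_force: [-2.2, 5.9, 8.7]
grip_width: 0.0209
```

```bash
python3 f.py
```

```text
t 25.00 ang 0.2523 r 0.1955 yaw 57.5 z 0.1205 Ft 3.79 Fr -4.97 Fz 8.75 w 0.0209 tilt [-0.     0.001]
```

Request:
drive_tool --steps '[[[-0.286,0,0],[0,-0.0049,0.0001],0.014],[[-0.286,0,0],[0,-0.0049,0.0001],0.014]]'

```text
time_s: 25.25
eef_pos: [0.4449, -0.0311, 0.1205]
tcp_rot: [0.681, 0.19, 0.682, -0.189]
ft_force: [-2.0, 4.9, 10.6]
grip_width: 0.0207
```

```bash
python3 f.py
```

```text
t 25.25 ang 0.2782 r 0.1955 yaw 59.0 z 0.1205 Ft 3.17 Fr -4.22 Fz 10.55 w 0.0207 tilt [-0.     0.001]
```

Request:
drive_tool --steps '[[[-0.286,0,0],[0,-0.0049,0.0001],0.014],[[-0.286,0,0],[0,-0.0049,0.0001],0.014]]'

```text
time_s: 25.5
eef_pos: [0.4423, -0.0354, 0.1205]
tcp_rot: [0.683, 0.181, 0.684, -0.18]
ft_force: [-2.9, 5.2, 10.5]
grip_width: 0.0205
```

```bash
python3 f.py
```

```text
t 25.50 ang 0.3043 r 0.1955 yaw 60.4 z 0.1205 Ft 3.10 Fr -5.07 Fz 10.53 w 0.0205 tilt [-0.001  0.001]
```

Request:
drive_tool --steps '[[[-0.286,0,0],[0,-0.0049,0.0001],0.014],[[-0.286,0,0],[0,-0.0049,0.0001],0.014]]'

```text
time_s: 25.75
eef_pos: [0.4398, -0.0399, 0.1205]
tcp_rot: [0.685, 0.172, 0.686, -0.172]
ft_force: [-4.2, 3.7, 11.0]
grip_width: 0.0205
```

```bash
python3 f.py
```

```text
t 25.75 ang 0.3304 r 0.1956 yaw 61.8 z 0.1205 Ft 1.24 Fr -5.45 Fz 10.98 w 0.0205 tilt [-0.001  0.001]
```

Request:
drive_tool --steps '[[[-0.286,0,0],[0,-0.0049,0.0001],0.014],[[-0.286,0,0],[0,-0.0049,0.0001],0.014]]'

```text
time_s: 26.0
eef_pos: [0.4373, -0.0446, 0.1205]
tcp_rot: [0.687, 0.163, 0.689, -0.164]
ft_force: [-6.3, 1.3, 11.3]
grip_width: 0.0203
```

```bash
python3 f.py
```

```text
t 26.00 ang 0.3576 r 0.1956 yaw 63.3 z 0.1205 Ft -1.67 Fr -6.26 Fz 11.27 w 0.0203 tilt [-0.002  0.   ]
```

Request:
drive_tool --steps '[[[-0.286,0,0],[0,-0.0049,0.0001],0.014],[[-0.286,0,0],[0,-0.0049,0.0001],0.014]]'

```text
time_s: 26.25
eef_pos: [0.4354, -0.0484, 0.1205]
tcp_rot: [0.689, 0.155, 0.69, -0.155]
ft_force: [-3.5, 6.9, 10.4]
grip_width: 0.0203
```

```bash
python3 f.py
```

```text
t 26.25 ang 0.3792 r 0.1956 yaw 64.7 z 0.1205 Ft 4.72 Fr -6.13 Fz 10.40 w 0.0203 tilt [-0.001  0.001]
```

Request:
drive_tool --steps '[[[-0.286,0,0],[0,-0.0049,0.0001],0.014],[[-0.286,0,0],[0,-0.0049,0.0001],0.014]]'

```text
time_s: 26.5
eef_pos: [0.4333, -0.0528, 0.1205]
tcp_rot: [0.691, 0.147, 0.692, -0.146]
ft_force: [-4.7, 7.0, 11.5]
grip_width: 0.0204
```

```bash
python3 f.py;python3 - <<'E'
from h import *
a=bot.read_camera("side");b=bot.read_camera("top")
cv2.imwrite("pics/g13.png",np.hstack([cv2.resize(a[70:260,270:410],None,fx=3,fy=3),cv2.resize(b[70:260,210:330],None,fx=3,fy=3)]))
E
```

```text
t 26.50 ang 0.4041 r 0.1957 yaw 66.1 z 0.1205 Ft 4.49 Fr -7.14 Fz 11.52 w 0.0204 tilt [-0.001  0.001]
```

View pics/g13.png

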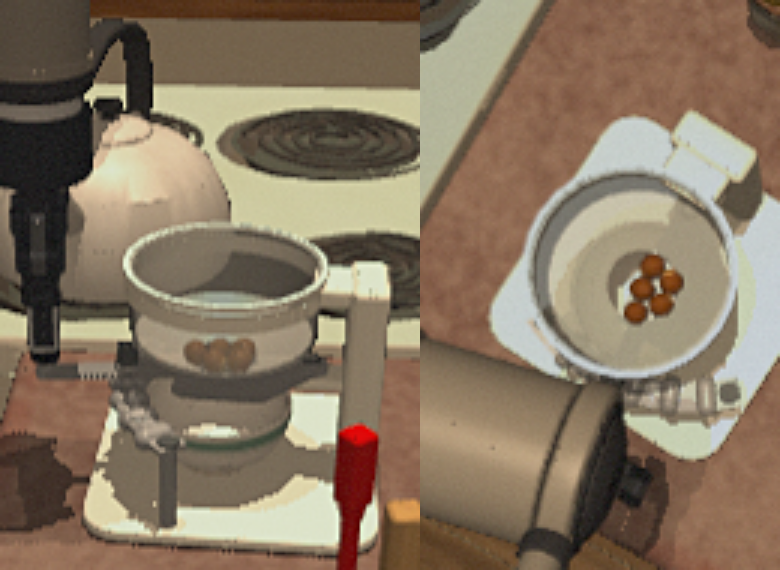

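Request:
drive_tool --steps '[[[-0.286,0,0],[0,-0.0049,-0.0002],0.014],[[-0.286,0,0],[0,-0.0049,-0.0002],0.014]]'

```text
time_s: 26.85
eef_pos: [0.4314, -0.0571, 0.1205]
tcp_rot: [0.693, 0.138, 0.694, -0.137]
ft_force: [-2.3, 7.1, 11.6]
grip_width: 0.0206
```

```bash
python3 f.py
```

```text
t 26.85 ang 0.4283 r 0.1957 yaw 67.5 z 0.1205 Ft 5.68 Fr -4.88 Fz 11.63 w 0.0206 tilt [-0.001  0.001]
```

Request:
drive_tool --steps '[[[-0.286,0,0],[0,-0.0049,0.0001],0.014],[[-0.286,0,0],[0,-0.0049,0.0001],0.014]]'

```text
time_s: 27.1
eef_pos: [0.4295, -0.0617, 0.1205]
tcp_rot: [0.695, 0.129, 0.696, -0.129]
ft_force: [-4.5, 6.2, 11.8]
grip_width: 0.0203
```

```bash
python3 f.py
```

```text
t 27.10 ang 0.4536 r 0.1957 yaw 69.0 z 0.1205 Ft 4.14 Fr -6.44 Fz 11.79 w 0.0203 tilt [-0.001  0.001]
```

Request:
drive_tool --steps '[[[-0.286,0,0],[0,-0.0049,0.0001],0.014],[[-0.286,0,0],[0,-0.0049,0.0001],0.014]]'

```text
time_s: 27.35
eef_pos: [0.4277, -0.0664, 0.1205]
tcp_rot: [0.696, 0.121, 0.697, -0.12]
ft_force: [-4.0, 6.0, 12.2]
grip_width: 0.0207
```

```bash
python3 f.py
```

```text
t 27.35 ang 0.4795 r 0.1958 yaw 70.4 z 0.1205 Ft 4.33 Fr -5.76 Fz 12.21 w 0.0207 tilt [-0.001  0.001]
```

Request:
drive_tool --steps '[[[-0.286,0,0],[0,-0.0049,0.0001],0.014],[[-0.286,0,0],[0,-0.0049,0.0001],0.014]]'

```text
time_s: 27.6
eef_pos: [0.4261, -0.0713, 0.1205]
tcp_rot: [0.698, 0.112, 0.699, -0.111]
ft_force: [-4.6, 5.4, 12.2]
grip_width: 0.0207
```

```bash
python3 f.py
```

```text
t 27.60 ang 0.5056 r 0.1958 yaw 71.8 z 0.1205 Ft 3.67 Fr -6.11 Fz 12.24 w 0.0207 tilt [-0.002  0.001]
```

Request:
drive_tool --steps '[[[-0.286,0,0],[0,-0.0049,0.0001],0.014],[[-0.286,0,0],[0,-0.0049,0.0001],0.014]]'

```text
time_s: 27.85
eef_pos: [0.4244, -0.076, 0.1205]
tcp_rot: [0.699, 0.103, 0.7, -0.103]
ft_force: [-6.1, 4.0, 12.4]
grip_width: 0.0205
```

```bash
python3 f.py
```

```text
t 27.85 ang 0.5314 r 0.1959 yaw 73.3 z 0.1205 Ft 2.12 Fr -6.98 Fz 12.40 w 0.0205 tilt [-0.002  0.001]
```

Request:
drive_tool --steps '[[[-0.286,0,0],[0,-0.0049,0.0001],0.014],[[-0.286,0,0],[0,-0.0049,0.0001],0.014]]'

```text
time_s: 28.1
eef_pos: [0.423, -0.0811, 0.1205]
tcp_rot: [0.7, 0.094, 0.702, -0.094]
ft_force: [-7.2, 0.9, 12.1]
grip_width: 0.0205
```

```bash
python3 f.py
```

```text
t 28.10 ang 0.5583 r 0.1959 yaw 74.7 z 0.1205 Ft -0.99 Fr -7.18 Fz 12.14 w 0.0205 tilt [-0.002  0.   ]
```

Request:
drive_tool --steps '[[[-0.286,0,0],[0,-0.0049,0.0001],0.014],[[-0.286,0,0],[0,-0.0049,0.0001],0.014]]'

```text
time_s: 28.35
eef_pos: [0.4219, -0.0852, 0.1205]
tcp_rot: [0.701, 0.086, 0.703, -0.085]
ft_force: [-5.2, 5.6, 12.6]
grip_width: 0.0204
```

```bash
python3 f.py
```

```text
t 28.35 ang 0.5799 r 0.1959 yaw 76.1 z 0.1205 Ft 4.19 Fr -6.37 Fz 12.64 w 0.0204 tilt [-0.002  0.001]
```

Request:
drive_tool --steps '[[[-0.229,0,0],[0,-0.0039,0.0001],0.014],[[-0.229,0,0],[0,-0.0039,0.0001],0.014],[[-0.229,0,0],[0,-0.0039,0.0001],0.014],[[-0.229,0,0],[0,-0.0039,0.0001],0.014],[[-0.229,0,0],[0,-0.0039,0.0001],0.014],[[-0.229,0,0],[0,-0.0039,0.0001],0.014]]'

```text
time_s: 29.1
eef_pos: [0.421, -0.0888, 0.1205]
tcp_rot: [0.702, 0.079, 0.704, -0.078]
ft_force: [-7.2, 6.6, 14.3]
grip_width: 0.0206
```

```bash
python3 f.py;python3 - <<'E'
from h import *
a=bot.read_camera("side");b=bot.read_camera("top")
cv2.imwrite("pics/sE.png",a);cv2.imwrite("pics/tE.png",b)
cv2.imwrite("pics/g14.png",np.hstack([cv2.resize(a[70:260,270:410],None,fx=3,fy=3),cv2.resize(b[70:260,210:330],None,fx=3,fy=3)]))
E
```

```text
t 29.10 ang 0.5989 r 0.1959 yaw 77.3 z 0.1205 Ft 4.87 Fr -8.55 Fz 14.33 w 0.0206 tilt [-0.002  0.001]
```

View pics/g14.png

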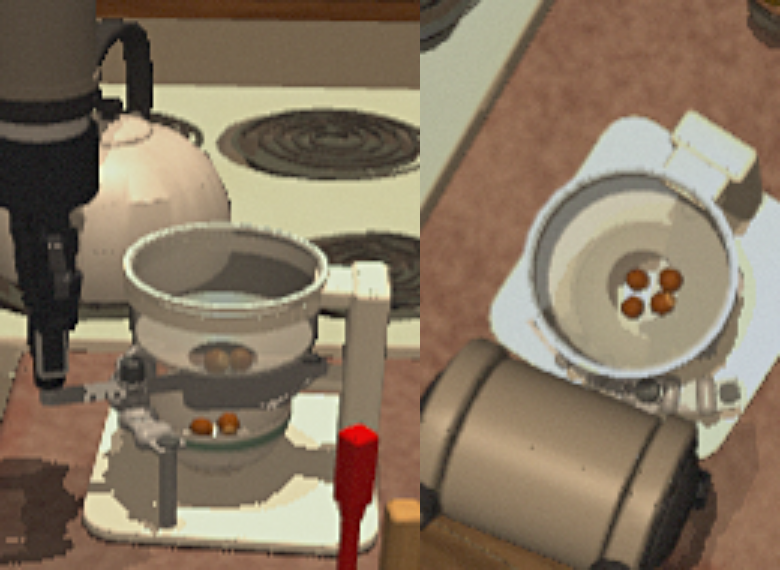

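Request:
drive_tool --steps '[[[0,0,0],[0,0,-0.0005],0.014],[[0,0,0],[0,0,-0.0005],0.014],[[0,0,0],[0,0,-0.0005],0.014],[[0,0,0],[0,0,-0.0005],0.014],[[0,0,0],[0,0,-0.0005],0.014],[[0,0,0],[0,0,-0.0005],0.014],[[0,0,0],[0,0,-0.0005],0.014],[[0,0,0],[0,0,-0.0005],0.014]]'

```text
time_s: 30.2
eef_pos: [0.421, -0.0888, 0.1205]
tcp_rot: [0.702, 0.079, 0.703, -0.078]
ft_force: [-4.1, 6.2, 11.3]
grip_width: 0.0202
```

```bash
python3 f.py;python3 - <<'E'
from h import *
a=bot.read_camera("side");b=bot.read_camera("top")
cv2.imwrite("pics/sF.png",a);cv2.imwrite("pics/tF.png",b)
cv2.imwrite("pics/g15.png",np.hstack([cv2.resize(a[140:240,300:390],None,fx=4.5,fy=4.5),cv2.resize(b[120:220,240:320],None,fx=4.5,fy=4.5)]))
E
```

```text
t 30.20 ang 0.5990 r 0.1959 yaw 77.3 z 0.1205 Ft 5.20 Fr -5.39 Fz 11.35 w 0.0202 tilt [-0.001  0.001]
```

View pics/g15.png

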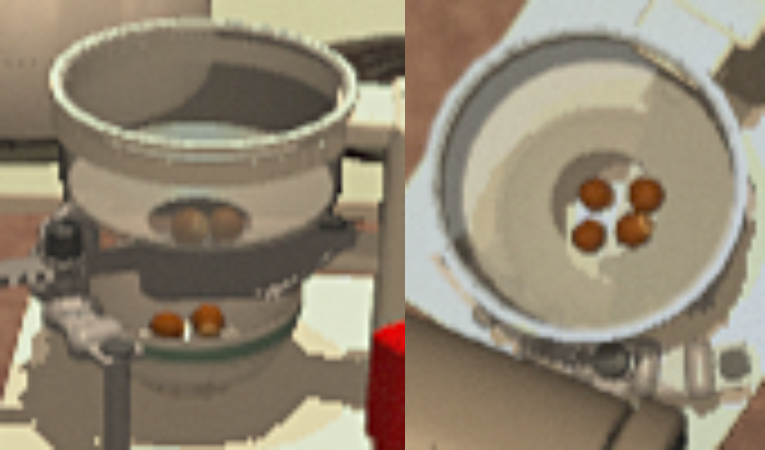

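View pics/sF.png

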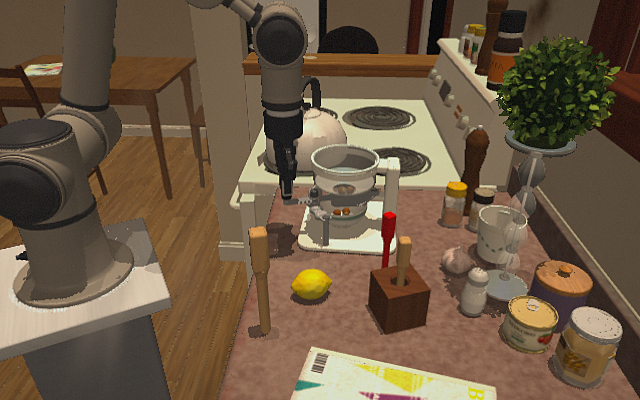

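View pics/tF.png

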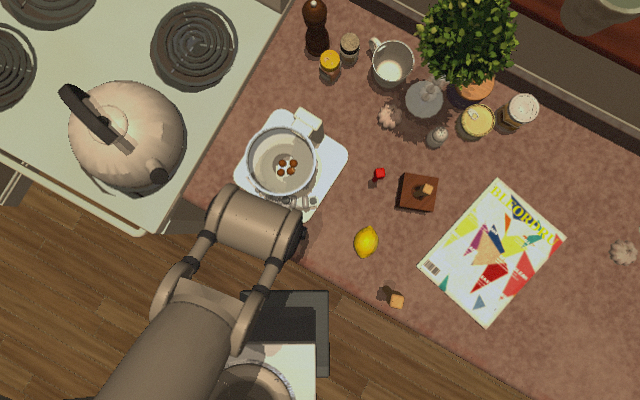

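Run:
```python
from h import *
a=cv2.imread("pics/top0.png");b=cv2.imread("pics/tF.png")
for n,lo,hi,roi in(("lemon",(22,150,100),(32,255,255),(340,390,220,265)),("red",(0,180,80),(8,255,255),(365,395,160,185)),("stir",(8,80,140),(25,200,255),(416,436,178,198))):
    print(n,blob(a,lo,hi,roi)[0][0],blob(b,lo,hi,roi)[0][0])
print(bot.close_job())
```

```text
lemon (556, [365.67, 241.62]) (557, [365.67, 241.61])
red (86, [379.76, 172.27]) (85, [379.82, 172.29])
stir (81, [425.83, 188.12]) (81, [427.52, 188.65])
the job is handed in; nothing more can be done
None
```

I handed in the job at about 30 s of the 72 s, with the arm still holding the handle at the third click. Two nuts are visible in the bowl.

- **Stirring:** I took the smaller wooden stirrer from its block and stirred about five turns down at the plate. I then stood it back in the block with the gate still shut. The top picture afterwards showed the nuts in a different arrangement.
- **Gate:** I swung the handle in small steps and felt the push drop three times. The lever is at 0.599 rad, where the third click rests at 0.60.
- **Nuts:** In the last side view two nuts are in the bowl and two are still in the hopper. I could not see the fifth. The top view showed four in or below the hopper and none spilt.
- **Other things:** The lemon and the red stirrer had not moved, and I saw no change in the bowl's place. The stirrer's top is about 2 px (a few mm) from where it started, but it stands in the hole.

Two points are uncertain:

- **Nut identity:** The nuts look alike, so I can't prove that each one ended in a new place. One of them lay only about 2 mm from where some nut had started.
- **Force reading:** The measured push was 2–3 N below the stated values, with side forces of 5–14 N from the grip. I counted the clicks by the drops and the angle, not by the absolute force.

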